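# Prove a probe rod, then hold it in its guide bushings

## Robot

A 6-joint arm with a two-finger parallel gripper is mounted at the origin on the work surface. World frame = base frame: x ahead of the robot, y to its left, z up, the work surface at z = 0. Lengths are in m, angles in rad, forces in N, time in s.
With the tool pointing down it reaches from about 0.25 to 0.775 m from the base axis. Payload 4 kg.
Tool frame: the origin (TCP) lies at the very end of the fingers, on their centre line; the grasp point (between the pads) lies 19 mm behind it; x points along the fingers, y is the direction in which the jaws open and shut, and the axes are right-handed (so a half turn about x gives the same grasp; the last joint's range is limited). The gripper opens to 94 mm and grips with 3 to 60 N. Pads are 16 mm wide; open, the fingers measure 119 mm over their backs; the gripper's body (75 mm by 177 mm) begins 78 mm behind the grasp point.
Start: joints at [1.124, 0.087, 1.371, -0, 1.684, -0.103], TCP at [0.185, 0.518, 0.167] pointing down, gripper open.
Joint ranges: [-3.1, 3.1], [-0.76, 2.03], [0.27, 2.55], [-1.08, 4.22], [0.17, 2.65], [-2.57, 2.57]. Speed limits (rad/s): [2.79, 2.79, 3.14, 3.14, 3.14, 3.14].

## Interface

Orientations are given as [roll, pitch, yaw] about the fixed x, y, z axes, in that order (R = Rz(yaw) Ry(pitch) Rx(roll)).
In Python, from bench import robot gives the robot as it stands.
- The arm moves only by the tool carry_out, never from a script. Its argument "targets" is a list of rows, each a list of 5 numbers: the closure, from 0 (fully open) to 1 (shut), then the shift along the tool's x, y, z in cm, then the turn about the tool's x in degrees. In form: [[fingers, tx, ty, tz, turn], ...]. A call has 1 to 20 rows; each row shifts and turns the commanded pose from where the row before left it, along the tool's axes as they then stand; what a row does not reach is not made up. A row lasts 1/10 s, in which the tool goes at most 50 mm and 8.59 degrees, less where a joint would pass 70% of its speed; a pose out of reach is approached as far as the arm can. A call is refused whole if a number of a shift passes 5 or a number of a turn 8.59, either way. A call with a gripper value outside its range is refused whole. The fingers move at their own pace and stop on an object; the grip force is fixed at half the most. Time passes only in rows, so rows that do not move let the fingers close. It gives the time, the measured TCP pose, the force and the opening at its end, in the units of the state.
- robot.get_obs(): the state, without advancing time (a new reading comes with each control period).
- robot.snapshot(name): name is "scene" or "top" or "wrist"; returns a dict with "image" (420x560x3 uint8, red, green, blue), "camera_matrix" (3x3 intrinsics, pixels), "pose" (4x4, takes a point from camera to world coordinates). Camera axes: x right, y up, looking along -z (the intrinsics and any distortion apply to the point x, -y, -z); pixel columns grow to the right and rows downward; lengths in m; the calibration is good to about 2 mm. The wrist camera is an equidistant fisheye: a pixel r from the principal point sees the ray r / f radians off the axis. A picture is of the moment at which its call begins. There is no depth.
- robot.close_job(): hands the job in, once; it reports no verdict.
The state is a dict: "time": time; "joint_positions": joint angles; "qvel": joint speeds; "joint_torque": joint torques, N m; "tool_pos": TCP position; "ee_rot": TCP orientation; "wrist_force": force on the tool from outside, world axes, zero at the start; "wrist_torque": the same for the moment, N m; "width": finger opening in m.
Only numpy, scipy, OpenCV 4.12 (cv2) and the standard library are available. Lean on these libraries where they do the work, as an engineer would, in place of code of your own. Each camera call takes 0.05 s, during which the arm holds its last target. There are 200 camera calls.

## Task

Take the orange-handled probe rod out of its rest and, keeping it in the gripper, press its tip on the sprung brass contact of the red block until the contact visibly sinks, then do the same on the blue block. Then thread the rod, without forcing it, down through the upper and then the lower brass bushing of the guide stand, and finish while still holding it there upright: its tip sticking out about halfway between the lower bushing and the black module under it, and its handle clear above the upper bushing. Leave all the other things on the bench where they are.

Things in the scene. Friction and masses are not known exactly. Their poses are not given: they have to be found in the camera images.
- rod_grip (a point): Centre of the probe rod's orange square handle (22 x 22 mm, 50 mm high, sides along this point's x and y axes). z up; below it a round steel shank, 10 mm diameter, 115 mm long, its tip tapering to 5 mm over the last 6 mm. The tip is 140 mm straight below this point. Mass about 0.12 kg (varies by 30 %). At the start it hangs loosely upright by its handle in the rest.
- rod_tip (a point): The lower end of the probe rod, at the centre of its tip; 140 mm below the handle's centre, z axis along the rod, pointing up to the handle.
- rest: Small fixed rack that holds the rod at the start: black top plate 70 x 70 mm, its upper face 130 mm above the table, with one 14 mm hole at its centre, on four thin posts and an 80 x 80 mm base. Origin under its centre at table height, directly below the hole. The rod is drawn out straight up (over 130 mm until its tip is clear).
- block_red: Fixed red block, 60 x 60 x 30 mm, carrying the red contact at its centre. Origin at the centre of its underside.
- block_blue: Fixed blue block, 60 x 60 x 30 mm, carrying the blue contact at its centre. Origin at the centre of its underside.
- red_top (a point): Centre of the flat top of the red block's brass contact, a round sprung button of 24 mm diameter whose top stands 42 mm above the table when free; it sinks straight down with the button.
- blue_top (a point): Centre of the flat top of the blue block's brass contact, same as the red one: 24 mm diameter, top 42 mm above the table when free.
- contact_red (a joint): How far the red contact is pressed down, m: 0 free, 0.008 at its stop. The spring takes 1 N to start and about 4.2 N at the stop.
- contact_blue (a joint): How far the blue contact is pressed down, m: 0 free, 0.008 at its stop. Same spring as the red.
- stand: Fixed guide stand, 142 mm high: white base 150 x 100 mm, column 73 mm from the bushing axis along +x, two blue arms with two brass bushings one above the other on one vertical axis, each 34 mm across, 20 mm high, 13 mm bore: upper 122 to 142 mm above the table, lower 60 to 80 mm. A sensor module on the base below them reaches 20 mm. Origin on the bushing axis at table height.
- upper_mouth (a point): Centre of the upper bushing's top mouth, on the bushing axis, 142 mm above the table.
- lower_exit (a point): Centre of the lower bushing's bottom face, on the bushing axis, 60 mm above the table (82 mm below the upper mouth).
- converter_a: Bystander, to be left alone: black interface box, 60 x 55 x 26 mm.
- converter_b: Bystander, to be left alone: dark metal interface box, 60 x 60 x 30 mm.
- adapter: Bystander, to be left alone: small grey adapter box, 34 x 50 x 24 mm, lying between the two contact blocks.
- mouse: Bystander, to be left alone: black computer mouse, 105 x 60 x 32 mm, on a red pad.
- mug: Bystander, to be left alone: white mug, 80 mm across, 90 mm high.
- driver: Bystander, to be left alone: screwdriver lying on the table.
- cleaner: Bystander, to be left alone: blue can, 56 mm across, 110 mm high.
Not all that is in view belongs to the job. There is more than one size of the part that bears rod_grip; the job needs the smallest.

How it is judged:
By the outcome, as a careful person would: the job done as asked, in the order asked, and still so for the second after the job is handed in, while the arm keeps its last pose, push and grip.
It also fails if it takes over 64 s, if anything falls off the work surface, if the arm or the gripper's body presses on something with over 40 N, if the wrist force passes 120 N, or if a joint passes its speed limit or range.

## Working session

There is one attempt and no reset: what is moved stays moved. The work goes in short steps, Python scripts to look and compute and a tool call to move; the robot and the scene stay as the last step left them, time stands still between calls to the robot, and variables do not carry over. Pictures are saved under pics/ and viewed, about 8 in all and at most 12, crops included, and the job is handed in when it is done.

Besides the shell and the picture viewer there is one more tool, called after "Request:" in YAML: its name, and indented under it one key for each argument. carry_out: Moves the arm, as the interface text tells. Its arguments: {"type":"object","properties":{"targets":{"type":"array","items":{"type":"array","items":{"type":"number"}}}},"required":["targets"]}

```bash
ls; mkdir -p pics
cat > h.py <<'E'
import numpy as np, cv2
from bench import robot
def snap(n,f):
    s=robot.snapshot(n); cv2.imwrite(f'pics/{f}.png',s['image'][:,:,::-1]); np.savez(f'pics/{f}.npz',K=s['camera_matrix'],P=s['pose']); return s
def ray(f,u,v,fish=False):
    d=np.load(f'pics/{f}.npz');K,P=d['K'],d['P']
    x,y=(u-K[0,2])/K[0,0],(v-K[1,2])/K[1,1]
    if fish:
        r=np.hypot(x,y); s=np.sin(r)/r if r>1e-9 else 1; c=np.array([x*s,-y*s,-np.cos(r)])
    else: c=np.array([x,-y,-1.])
    return P[:3,3],P[:3,:3]@c
def onz(f,u,v,z,fish=False):
    o,d=ray(f,u,v,fish); return o+d*(z-o[2])/d[2]
def proj(f,p):
    d=np.load(f'pics/{f}.npz');K,P=d['K'],d['P']
    c=P[:3,:3].T@(np.asarray(p)-P[:3,3]); return K[0,0]*c[0]/-c[2]+K[0,2],-K[1,1]*c[1]/-c[2]+K[1,2]
E
python3 - <<'E'
from h import *
for n in('scene','top'):
    s=snap(n,n+'0'); print(s['camera_matrix'],s['pose'].round(3))
snap('wrist','wrist0'); print(robot.get_obs())
a=[cv2.imread(f'pics/{n}0.png') for n in('scene','top')]
E
```

```text
pics
[[453.66590518   0.         272.14678648]
 [  0.         453.66590518 213.93641288]
 [  0.           0.           1.        ]] [[-0.028 -0.625  0.78   1.478]
 [ 0.999 -0.036  0.007 -0.013]
 [ 0.023  0.78   0.626  0.902]
 [ 0.     0.     0.     1.   ]]
[[523.5838521    0.         282.79958418]
 [  0.         523.5838521  218.32237893]
 [  0.           0.           1.        ]] [[-0.029  0.997 -0.076  0.406]
 [-0.999 -0.027  0.024  0.004]
 [ 0.022  0.077  0.997  1.534]
 [ 0.     0.     0.     1.   ]]
{'time': 0.15, 'joint_positions': array([ 1.12387528e+00,  8.77906045e-02,  1.37189384e+00, -1.38763168e-06,
        1.68361575e+00, -1.03103626e-01]), 'qvel': array([ 0.00179947, -0.00319905, -0.00379642,  0.00040758,  0.00167542,
       -0.00011027]), 'joint_torque': array([ 8.48012533e-04, -3.40643370e+01, -3.02792501e+01,  7.18054594e-02,
        3.05135502e-02, -1.30464950e-04]), 'tool_pos': array([0.18518954, 0.51736396, 0.16607691]), 'ee_rot': array([-1.67309232,  1.56908878, -2.01690989]), 'wrist_force': array([-0.29543878,  0.71311062,  1.45677471]), 'wrist_torque': array([-0.04402867, -0.04806334,  0.00599999]), 'width': 0.09385409475303236}
```

View pics/scene0.png

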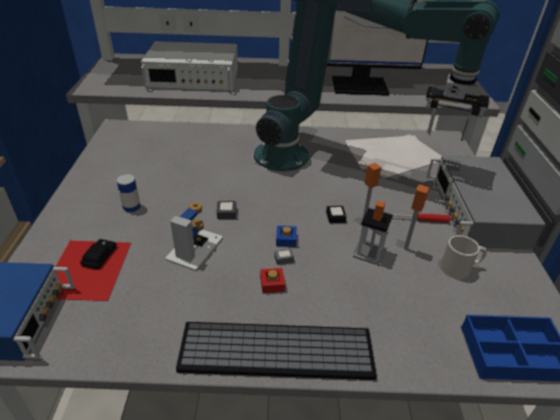

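View pics/top0.png

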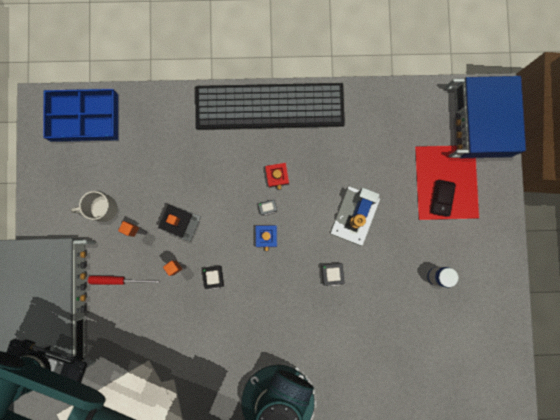

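The scene view shows three orange handles, at scene px (378,211), (372,175) and (420,198), which are top px (172,220), (172,267) and (128,228). The first sits in the black-plated rest and looks lowest. The other two stand on tall shanks. I'll confirm this in a crop and measure colours.

Run:
```python
from h import *
a=cv2.imread('pics/scene0.png'); b=cv2.imread('pics/top0.png')
c=cv2.resize(a[150:270,330:450],(400,400),interpolation=cv2.INTER_CUBIC)
d=cv2.resize(b[190:290,105:215],(400,364),interpolation=cv2.INTER_CUBIC)
e=cv2.resize(b[150:290,220:395],(800-300,400),interpolation=cv2.INTER_CUBIC)
d=cv2.copyMakeBorder(d,0,36,0,0,0)
f=cv2.resize(a[190:300,150:310],(400,275),interpolation=cv2.INTER_CUBIC)
top=np.hstack([c,d]); e=cv2.resize(b[150:260,240:395],(400,275)[::1],interpolation=cv2.INTER_CUBIC)
cv2.imwrite('pics/crop1.png',np.vstack([top,np.hstack([f,e])])[:600])
for n,im in(('scene',a),('top',b)):
    h=cv2.cvtColor(im,cv2.COLOR_BGR2HSV)
    for nm,lo,hi in(('orange',(5,170,90),(13,255,255)),('brass',(14,110,80),(28,255,255)),('red',(0,200,120),(4,255,255)),('blue',(108,150,60),(125,255,255))):
        m=cv2.inRange(h,lo,hi); k,l,s,ce=cv2.connectedComponentsWithStats(m)
        print(n,nm,[(s[i].tolist(),ce[i].round(1).tolist()) for i in range(1,k) if s[i,4]>15 and ce[i][1]>130])
```

```text
scene orange [([369, 164, 11, 7, 47], [373.8, 166.9]), ([417, 185, 12, 9, 73], [422.3, 188.8]), ([377, 202, 7, 6, 30], [380.0, 204.4])]
scene brass [([190, 203, 11, 7, 62], [195.4, 205.7]), ([192, 220, 9, 7, 28], [195.1, 222.4]), ([283, 228, 8, 5, 32], [286.1, 230.0]), ([268, 271, 9, 7, 49], [272.1, 273.8])]
scene red []
scene blue [([119, 184, 14, 4, 30], [124.9, 185.9]), ([182, 210, 14, 9, 79], [188.9, 213.7]), ([277, 226, 20, 15, 174], [286.1, 234.6]), ([0, 263, 52, 76, 2425], [17.9, 292.9]), ([462, 315, 98, 63, 3460], [511.3, 345.2])]
top orange [([272, 169, 10, 7, 19], [277.1, 171.1]), ([166, 214, 12, 11, 87], [171.4, 219.2]), ([119, 221, 15, 14, 132], [125.9, 227.8]), ([164, 261, 15, 14, 138], [171.0, 267.8])]
top brass [([273, 170, 8, 8, 54], [276.6, 173.6]), ([350, 215, 16, 14, 150], [357.7, 220.7]), ([262, 232, 8, 8, 48], [265.7, 235.5]), ([80, 251, 5, 7, 27], [82.3, 254.2]), ([80, 273, 5, 6, 26], [82.1, 275.7]), ([80, 295, 5, 6, 28], [82.1, 297.5])]
top red [([417, 147, 61, 70, 1428], [452.8, 174.1]), ([417, 153, 4, 10, 19], [417.9, 157.1]), ([418, 175, 5, 13, 23], [419.9, 181.3]), ([427, 192, 5, 9, 16], [429.4, 195.4]), ([458, 213, 9, 5, 16], [462.9, 215.2]), ([89, 277, 34, 7, 202], [105.2, 279.9])]
top blue [([357, 199, 15, 17, 146], [364.0, 206.6]), ([256, 226, 20, 21, 314], [265.4, 235.6])]
```

View pics/crop1.png

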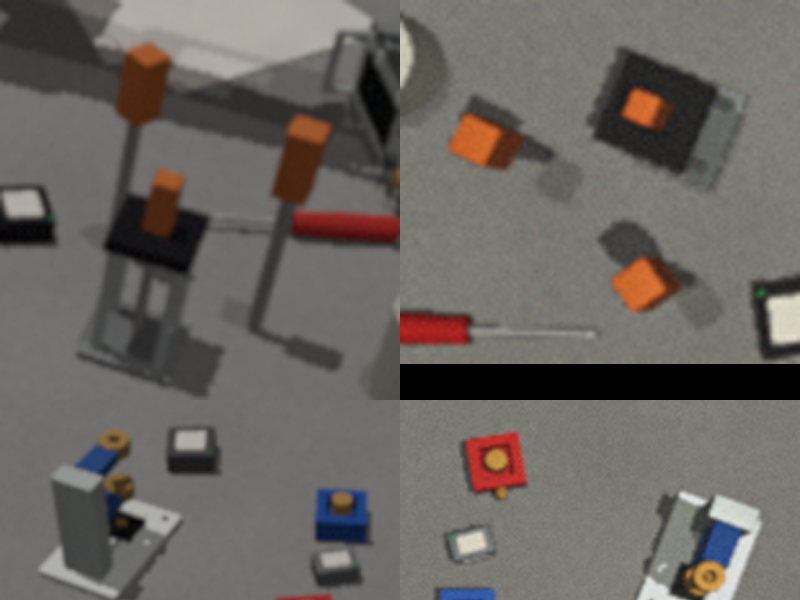

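The rod in the rest, at top px (172,219), is the smallest handle of the three and the only one hanging in the rack, so it is the target. Next I compute coarse positions and headings.

Run:
```python
from h import *
from scipy.spatial.transform import Rotation as R
b=cv2.imread('pics/top0.png'); a=cv2.imread('pics/scene0.png')
for n,u,v,z in(('rod',171.4,219.2,.18),('red',276.6,173.6,.042),('blue',265.7,235.5,.042),('upper',357.7,220.7,.142)):
    p=onz('top0',u,v,z); print(n,p.round(4),'scene px',np.round(proj('scene0',p),1))
h=cv2.cvtColor(b,cv2.COLOR_BGR2HSV)
m=cv2.inRange(h,(0,0,0),(180,255,45)); k,l,s,c=cv2.connectedComponentsWithStats(m)
i=l[205,165] or l[228,175]; pts=np.argwhere(l==i)[:,::-1].astype(np.float32); r=cv2.minAreaRect(pts);print('plate',r,s[i])
w=np.array([onz('top0',*q,.13) for q in cv2.boxPoints(r)]);print(w.round(3),w.mean(0).round(4)); d=w[1]-w[0];print('plate yaw',np.degrees(np.arctan2(d[1],d[0]))%90)
# neighbours: triangulate top centres
for t,sc in(((124,226),(422.3,186.5)),((170,266.5),(373.8,165.5)),((171.4,219.2),(380,203.5))):
    o1,d1=ray('top0',*t);o2,d2=ray('scene0',*sc)
    q=np.linalg.lstsq(np.c_[d1,-d2],o2-o1,rcond=None)[0];print('orange',(o1+q[0]*d1).round(3),(o2+q[1]*d2).round(3))
o=robot.get_obs();print(R.from_euler('xyz',o['ee_rot']).as_matrix().round(3))
```

```text
rod [0.515  0.2596 0.18  ] scene px [378.6 202.7]
red [ 0.6494 -0.0174  0.042 ] scene px [271.4 272.1]
blue [0.4721 0.0187 0.042 ] scene px [285.5 228.5]
upper [ 0.5003 -0.2292  0.142 ] scene px [196.3 204.2]
plate ((174.92625427246094, 220.31150817871094), (25.99596405029297, 25.137065887451172), 23.629377365112305) [159 205  33  32 492]
[[0.5   0.305 0.13 ]
 [0.561 0.277 0.13 ]
 [0.531 0.214 0.13 ]
 [0.47  0.242 0.13 ]] [0.5158 0.2597 0.13  ]
plate yaw 65.73210606591041
orange [0.498 0.369 0.225] [0.498 0.369 0.225]
orange [0.394 0.257 0.219] [0.394 0.258 0.219]
orange [0.515 0.26  0.177] [0.516 0.264 0.178]
[[-0.001  0.337  0.941]
 [-0.002  0.941 -0.337]
 [-1.    -0.002 -0.   ]]
```

View pics/wrist0.png

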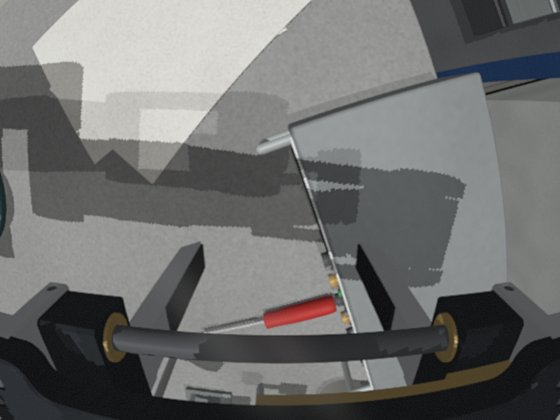

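The wrist view shows the fingers at the lower left and right, with the box and screwdriver below. Both fixed views agree on the rod at (0.515, 0.260) with its top at 0.178. Now I lift and go over it.

Request:
carry_out:
  targets:
    - [0.4,-3,0,0,0]
    - [0.4,-3,0,0,0]
    - [0.4,-3,0,0,0]
    - [0.4,-3,0,0,0]
    - [0.4,0,-0.94,2.84,0]
    - [0.4,0,-0.94,2.84,0]
    - [0.4,0,-0.94,2.84,0]
    - [0.4,0,-0.94,2.84,0]
    - [0.4,0,-0.94,2.84,0]
    - [0.4,0,-0.94,2.84,0]
    - [0.4,0,-0.94,2.84,0]
    - [0.4,0,-0.94,2.84,0]
    - [0.4,0,-0.94,2.84,0]
    - [0.4,0,-0.94,2.84,0]
    - [0.4,0,-0.94,2.84,0]
    - [0.4,0,-0.94,2.84,0]
    - [0.4,0,-0.94,2.84,0]
    - [0.4,0,-0.94,2.84,0]
    - [0.4,0,0,0,4.6]
    - [0.4,0,0,0,0]

```text
time: 2.15
tool_pos: [0.5158, 0.2591, 0.286]
ee_rot: [-2.453, 1.569, -2.879]
wrist_force: [-0.5, -0.4, 0.4]
width: 0.0564
```

Run:
```python
from h import *
from scipy.spatial.transform import Rotation as R
s=snap('wrist','w1');print(s['camera_matrix'],s['pose'].round(3));o=robot.get_obs();print(o['tool_pos'],R.from_euler('xyz',o['ee_rot']).as_matrix().round(3),o['joint_positions'].round(2),o['width'])
```

```text
[[325.1922621    0.         279.94988321]
 [  0.         325.1922621  208.20478477]
 [  0.           0.           1.        ]] [[ 0.413 -0.873 -0.261  0.44 ]
 [ 0.911  0.395  0.119  0.294]
 [-0.001 -0.286  0.958  0.504]
 [ 0.     0.     0.     1.   ]]
[0.51541999 0.25966371 0.28642418] [[-0.001  0.411  0.912]
 [-0.     0.912 -0.411]
 [-1.    -0.001 -0.001]] [ 0.37  0.16  1.06  0.    1.93 -0.78] 0.0567123523379455
```

View pics/w1.png

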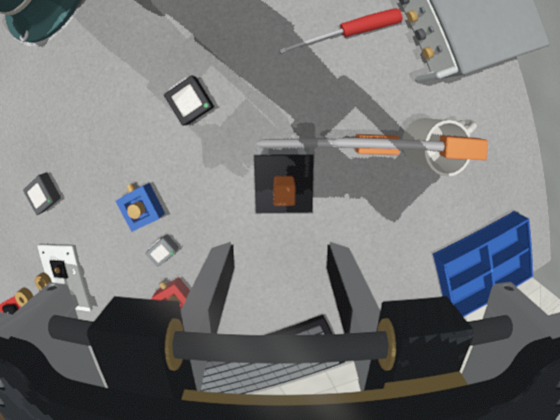

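The handle in the rest shows at (285,190). An orange handle with a long shank lies across (260–485,145), which is not what I expected. I'll check the scene view for a fallen neighbour.

Run:
```python
from h import *
snap('scene','s1');snap('top','t1')
a=cv2.imread('pics/s1.png')[140:290,270:500];b=cv2.imread('pics/t1.png')[150:310,60:300]
cv2.imwrite('pics/c2.png',np.hstack([cv2.resize(a,(400,300)),cv2.resize(b,(400,300))]))
```

```text
(no output)
```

View pics/c2.png

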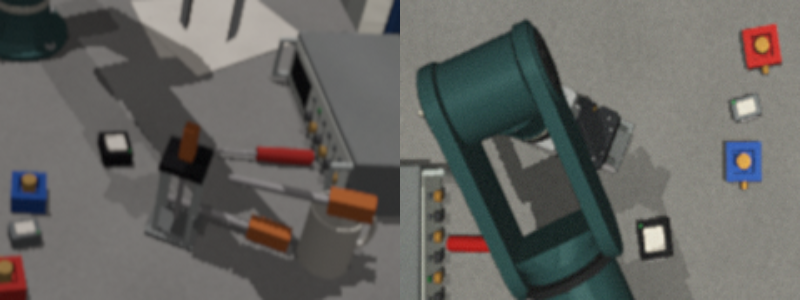

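Both larger decoy rods, which were standing freely on their tips, have toppled. My fingers passed at z ≥ 0.28, well above their tops at about 0.22. They fell toward the mug, across my direction of travel, so they most likely tipped over by themselves. The mug and the rest haven't moved. I can't undo it, so I'll keep clear of both rods and measure the handle precisely.

Run:
```python
from h import *
b=cv2.imread('pics/w1.png');h=cv2.cvtColor(b,cv2.COLOR_BGR2HSV)
m=cv2.inRange(h,(3,120,40),(15,255,255)); m[:,:260]=0;m[:,315:]=0;m[:165]=0;m[220:]=0
k,l,s,c=cv2.connectedComponentsWithStats(m);i=1+np.argmax(s[1:,4]);print(s[i],c[i])
pts=np.argwhere(l==i)[:,::-1].astype(np.float32);r=cv2.minAreaRect(pts);print(r)
print(b[172:212:3,284].tolist())
for z in(.18,.13):
  P=[onz('w1',u,v,z,True) for u,v in pts]; 
  w=np.array(P)[:,:2].astype(np.float32);R=cv2.minAreaRect(w*1000);print(z,R)
# black plate
m=cv2.inRange(h,(0,0,0),(180,255,40));m=cv2.morphologyEx(m|(l==i).astype(np.uint8)*255,cv2.MORPH_CLOSE,np.ones((5,5)));m[:145]=0;m[225:]=0;m[:,:240]=0;m[:,325:]=0
k,l,s,c=cv2.connectedComponentsWithStats(m);i=1+np.argmax(s[1:,4]);print(s[i],c[i])
w=np.array([onz('w1',u,v,.13,True)[:2]*1000 for v,u in np.argwhere(l==i)]).astype(np.float32);print('plate',cv2.minAreaRect(w))
```

```text
[273 175  23  31 640] [283.996875 190.53125 ]
((284.0, 190.0), (30.0, 22.0), 90.0)
[[54, 51, 51], [48, 49, 61], [35, 64, 110], [34, 61, 108], [33, 62, 108], [36, 68, 118], [40, 70, 119], [39, 70, 120], [37, 70, 119], [35, 66, 117], [41, 76, 128], [53, 74, 114], [62, 58, 55], [56, 51, 54]]
0.18 ((512.439208984375, 265.5124816894531), (22.593997955322266, 31.58104133605957), 65.64288330078125)
0.13 ((523.5870971679688, 261.1268615722656), (26.085796356201172, 36.4616584777832), 65.64332580566406)
[ 272  155   41   57 1845] [295.05582656 184.55880759]
plate ((520.2993774414062, 273.42120361328125), (46.40585708618164, 68.25860595703125), 66.61237335205078)
```

The handle is aligned with the jaws at 65.7° and is offset about 2–4 mm along tool y. I descend and grip at TCP z of about 0.144.

Request:
carry_out:
  targets:
    - [0.4,2.5,0.2,0,0]
    - [0.4,2.5,0,0,0]
    - [0.4,2.5,0,0,0]
    - [0.4,2.5,0,0,0]
    - [0.4,2,0,0,0]
    - [0.4,1.5,0,0,0]
    - [0.4,0.7,0,0,0]
    - [0.4,0,0,0,0]
    - [0.7,0,0,0,0]
    - [1,0,0,0,0]
    - [1,0,0,0,0]
    - [1,0,0,0,0]
    - [1,0,0,0,0]
    - [1,0,0,0,0]
    - [1,0,0,0,0]

```text
time: 3.8
tool_pos: [0.5162, 0.2617, 0.145]
ee_rot: [2.372, 1.571, 1.948]
wrist_force: [1.0, -0.0, 0.0]
width: 0.0039
```

The opening reads 4 mm, so the jaws aren't holding the 22 mm handle. I'll look.

Run:
```python
from h import *
snap('wrist','w2');snap('scene','s2')
a=cv2.imread('pics/s2.png')[140:290,270:500];b=cv2.imread('pics/w2.png')[60:360,80:480]
cv2.imwrite('pics/c3.png',np.hstack([cv2.resize(a,(400,300)),b]))
print(robot.get_obs()['width'])
```

```text
0.0007843700754759962
```

View pics/c3.png

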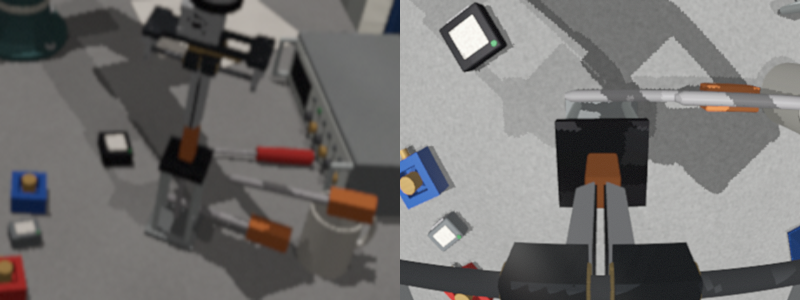

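```bash
cat >> h.py <<'E'
def fproj(f,p):
    d=np.load(f'pics/{f}.npz');K,P=d['K'],d['P']
    c=P[:3,:3].T@(np.asarray(p)-P[:3,3]); c=np.array([c[0],-c[1],-c[2]]); r=np.hypot(c[0],c[1]); t=np.arctan2(r,c[2])
    return np.round([K[0,0]*t*c[0]/r+K[0,2],K[1,1]*t*c[1]/r+K[1,2]],1)
E
python3 - <<'E'
from h import *
from scipy.spatial.transform import Rotation as R
o=robot.get_obs();T=o['tool_pos'];M=R.from_euler('xyz',o['ee_rot']).as_matrix();print(T,M.round(3),np.load('pics/w2.npz')['P'].round(3))
print('tcp wrist',fproj('w2',T),'scene',np.round(proj('s2',T),1))
print('handle top/bot wrist', fproj('w2',[.516,.262,.18]),fproj('w2',[.516,.262,.13]),'scene',np.round(proj('s2',[.516,.262,.18]),1),np.round(proj('s2',[.516,.262,.13]),1))
for n in('s2','w2'):
  h=cv2.cvtColor(cv2.imread(f'pics/{n}.png'),cv2.COLOR_BGR2HSV);m=cv2.inRange(h,(3,120,40),(15,255,255));k,l,s,c=cv2.connectedComponentsWithStats(m);print(n,[(s[i].tolist(),c[i].round(1).tolist()) for i in range(1,k) if s[i,4]>60])
for u in((280,214),(280,245)): print(onz('w2',*u,.18,True),onz('w2',*u,.13,True))
b=cv2.imread('pics/w2.png')[190:290,230:330];cv2.imwrite('pics/c4.png',cv2.resize(b,(600,600),interpolation=cv2.INTER_CUBIC))
E
```

```text
[0.51616473 0.26172232 0.14494274] [[-0.     0.412  0.911]
 [ 0.     0.911 -0.412]
 [-1.     0.    -0.   ]] [[ 0.411 -0.873 -0.262  0.44 ]
 [ 0.912  0.394  0.118  0.296]
 [ 0.    -0.288  0.958  0.362]
 [ 0.     0.     0.     1.   ]]
tcp wrist [279.5 232.4] scene [377.2 213.3]
handle top/bot wrist [279.7 252.4] [279.7 225.1] scene [379.5 203. ] [376.4 217.6]
s2 [([373, 204, 11, 17, 152], [378.2, 212.1]), ([458, 233, 29, 19, 394], [472.2, 241.9]), ([412, 247, 25, 19, 298], [424.0, 256.3]), ([267, 268, 12, 14, 66], [271.7, 275.0])]
w2 [([380, 143, 60, 10, 425], [409.4, 147.7]), ([497, 149, 62, 35, 1654], [529.0, 166.5]), ([381, 166, 57, 6, 240], [409.3, 168.5]), ([264, 212, 38, 56, 1266], [281.9, 233.0])]
[0.4934729 0.272364  0.18     ] [0.50806169 0.26581864 0.13      ]
[0.51154946 0.26421026 0.18      ] [0.53109354 0.25542974 0.13      ]
```

View pics/c4.png

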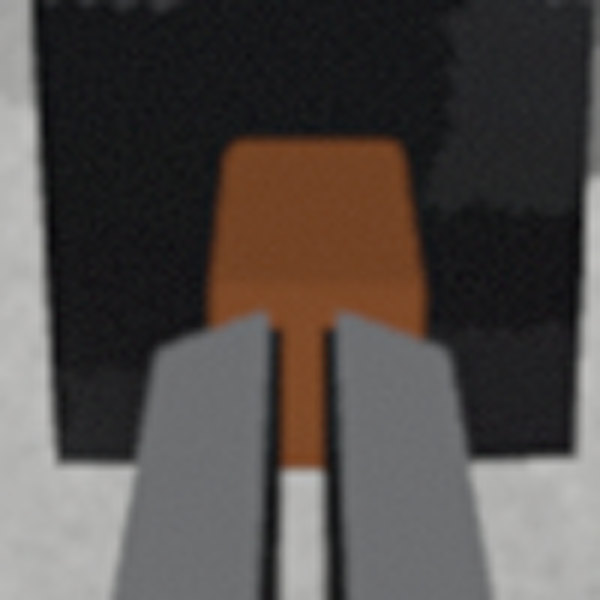

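The handle is upright where I measured it, with its top-face edge at wrist row 237 and the face ending at 268. The fingertips, at about row 243, are just above its top. The finger scale gives the same answer: 98 px for 57 mm puts the tips about 0.19 m from the camera. So the real finger ends are about 40 mm short of the reported TCP. I'll correct for that, reopen, and go 3.8 cm lower.

Request:
carry_out:
  targets:
    - [0.4,0,0.1,0,0]
    - [0.4,0,0,0,0]
    - [0.4,0,0,0,0]
    - [0.4,0,0,0,0]
    - [0.4,0,0,0,0]
    - [0.4,1,0,0,0]
    - [0.4,1,0,0,0]
    - [0.4,1,0,0,0]
    - [0.4,0.8,0,0,0]
    - [0.7,0,0,0,0]
    - [1,0,0,0,0]
    - [1,0,0,0,0]
    - [1,0,0,0,0]
    - [1,0,0,0,0]
    - [1,0,0,0,0]

```text
time: 5.4
tool_pos: [0.517, 0.2628, 0.1076]
ee_rot: [0.87, 1.57, 0.446]
wrist_force: [0.9, 0.9, 2.4]
width: 0.0217
```

The grip holds at 21.7 mm, which matches the handle. I lift straight up.

Request:
carry_out:
  targets:
    - [1,-0.5,0,0,0]
    - [1,-1,0,0,0]
    - [1,-1.5,0,0,0]
    - [1,-1.5,0,0,0]
    - [1,-1.5,0,0,0]
    - [1,-1.5,0,0,0]
    - [1,-1.5,0,0,0]
    - [1,-1.5,0,0,0]
    - [1,-1.5,0,0,0]
    - [1,-1.5,0,0,0]
    - [1,-1,0,0,0]
    - [1,-1,0,0,0]
    - [1,0,0,0,0]

```text
time: 6.7
tool_pos: [0.5172, 0.2629, 0.2638]
ee_rot: [0.812, 1.568, 0.388]
wrist_force: [-0.3, -0.5, -0.5]
width: 0.0221
```

Run:
```python
from h import *
snap('wrist','w3');snap('scene','s3');o=robot.get_obs();T=o['tool_pos'];print(T,o['width'],o['wrist_force'])
print(np.round(proj('s3',[T[0],T[1],T[2]+.05-.14]),1))
a=cv2.imread('pics/s3.png')[120:270,300:500];b=cv2.imread('pics/w3.png')[60:360,80:480]
cv2.imwrite('pics/c5.png',np.hstack([cv2.resize(a,(400,300)),b]))
```

```text
[0.51655915 0.2626299  0.2617482 ] 0.02213254369719509 [ 0.01238341  0.03190231 -1.27657102]
[379.3 205.6]
```

View pics/c5.png

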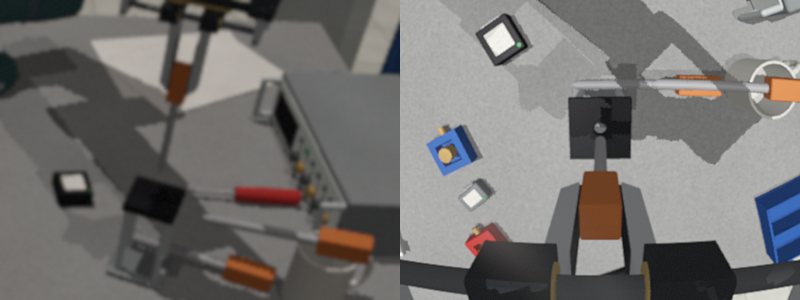

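The rod is gripped and its tip is clear of the rest, with the tip near scene px (381,202). Next I move over red.

Request:
carry_out:
  targets:
    - [1,0,-0.7,0.8,0]
    - [1,0,-1.4,1.7,0]
    - [1,0,-1.4,1.7,0]
    - [1,0,-1.4,1.7,0]
    - [1,0,-1.4,1.7,0]
    - [1,0,-1.4,1.7,0]
    - [1,0,-1.4,1.7,0]
    - [1,0,-1.4,1.7,0]
    - [1,0,-1.4,1.7,0]
    - [1,0,-1.4,1.7,0]
    - [1,0,-1.4,1.7,0]
    - [1,0,-1.4,1.7,0]
    - [1,0,-1.4,1.7,0]
    - [1,0,-1.4,1.6,0]
    - [1,0,-1.15,0.85,0]
    - [1,0,0,0,0]
    - [1,0,0,0,0]

```text
time: 8.5
tool_pos: [0.6494, -0.0174, 0.2618]
ee_rot: [2.567, 1.57, 2.142]
wrist_force: [-0.0, 1.1, -0.6]
width: 0.0221
```

Request:
carry_out:
  targets:
    - [1,1,0,0,0]
    - [1,1.5,0,0,0]
    - [1,1.5,0,0,0]
    - [1,1.5,0,0,0]
    - [1,1.5,0,0,0]
    - [1,1.5,0,0,0]
    - [1,1,0,0,0]
    - [1,0.5,0,0,0]
    - [1,0,0,0,0]
    - [1,0,0,0,0]

```text
time: 9.5
tool_pos: [0.65, -0.0174, 0.1627]
ee_rot: [0.422, 1.57, -0.002]
wrist_force: [0.0, -0.2, -0.5]
width: 0.0219
```

Run:
```python
from h import *
snap('wrist','w4');snap('scene','s4');snap('top','t4');o=robot.get_obs();T=o['tool_pos'];print(T,o['width'],o['wrist_force'],o['joint_positions'].round(2))
p=[T[0],T[1],T[2]-.092];print('tip pred',p,proj('s4',p),fproj('w4',p)); print('red pred',fproj('w4',[.6494,-.0174,.042]))
a=cv2.imread('pics/s4.png')[190:310,210:330];b=cv2.imread('pics/w4.png')[140:290,200:350]
cv2.imwrite('pics/c6.png',np.hstack([cv2.resize(a,(400,400),interpolation=2),cv2.resize(b,(400,400),interpolation=2)]))
```

```text
[ 0.65020146 -0.01750225  0.16309054] 0.022046861776460435 [-0.28707655  0.23723582 -1.0107353 ] [-0.11  0.31  1.11  0.    1.71 -1.26]
tip pred [np.float64(0.6502014589791949), np.float64(-0.017502249030310356), np.float64(0.07109054225579273)] (np.float64(271.6012275163958), np.float64(264.45885641761333)) [279.5 199.2]
red pred [279.3 191.4]
```

View pics/c6.png

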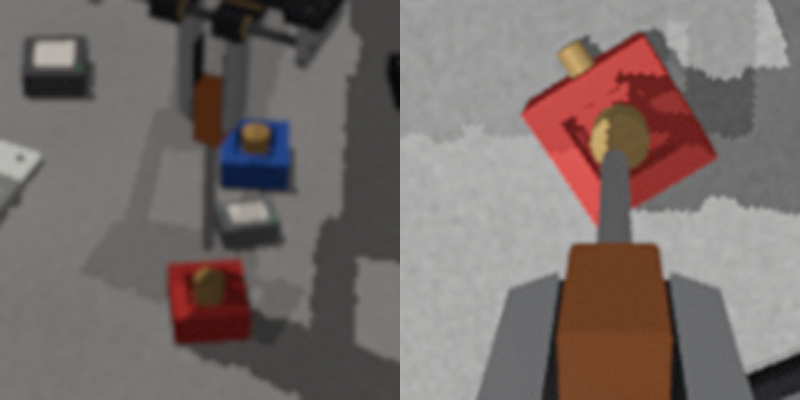

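The tip at wrist px (280,198) matches my prediction. The contact centre at (282.5,191.4) is 2–3 mm off in +tool y. I press now.

Request:
carry_out:
  targets:
    - [1,1,0.25,0,0]
    - [1,1,0,0,0]
    - [1,0.5,0,0,0]
    - [1,0.3,0,0,0]
    - [1,0.2,0,0,0]
    - [1,0.2,0,0,0]
    - [1,0.2,0,0,0]
    - [1,0.1,0,0,0]
    - [1,0,0,0,0]
    - [1,0,0,0,0]

```text
time: 10.65
tool_pos: [0.6506, -0.0151, 0.1274]
ee_rot: [0.637, 1.571, 0.213]
wrist_force: [-1.9, 0.3, 2.3]
width: 0.0218
```

Run:
```python
from h import *
snap('wrist','w5');snap('scene','s5')
for i in range(3):
  o=robot.get_obs();print(o['tool_pos'],o['wrist_force'].round(2)); robot.snapshot('top')
```

```text
[ 0.65060882 -0.01511516  0.12725448] [-2.61  0.52  1.71]
[ 0.65065577 -0.01511507  0.12723772] [-2.27  0.17  2.87]
[ 0.6506335  -0.01513426  0.12716175] [-2.48  0.87  2.99]
```

The net press force is about 3.7 N at an estimated 7 mm of sinking, so red is pressed. I lift and move to blue.

Request:
carry_out:
  targets:
    - [1,-0.5,0,0,0]
    - [1,-1,0,0,0]
    - [1,-1.5,0,0,0]
    - [1,-1.5,0,0,0]
    - [1,-0.5,0,0,0]
    - [1,0,-0.2,-0.9,0]
    - [1,0,-0.4,-1.8,0]
    - [1,0,-0.4,-1.8,0]
    - [1,0,-0.4,-1.8,0]
    - [1,0,-0.4,-1.8,0]
    - [1,0,-0.4,-1.8,0]
    - [1,0,-0.4,-1.8,0]
    - [1,0,-0.4,-1.8,0]
    - [1,0,-0.4,-1.8,0]
    - [1,0,-0.4,-1.8,0]
    - [1,0,-0.28,-0.55,0]
    - [1,0.5,0,0,0]
    - [1,1,0,0,0]
    - [1,0.5,0,0,0]
    - [1,0,0,0,0]

```text
time: 12.9
tool_pos: [0.4724, 0.0202, 0.1549]
ee_rot: [-2.811, 1.567, 3.047]
wrist_force: [-0.2, 0.4, -2.5]
width: 0.0221
```

Run:
```python
from h import *
snap('wrist','w6');snap('scene','s6');o=robot.get_obs();T=o['tool_pos'];print(T,o['width'],o['wrist_force'])
p=[T[0],T[1],T[2]-.092];print('tip pred',p,proj('s6',p),fproj('w6',p)); print('blue pred',fproj('w6',[.4721,.0187,.042]))
h=cv2.cvtColor(cv2.imread('pics/w6.png'),cv2.COLOR_BGR2HSV)
for nm,lo,hi in(('brass',(14,90,60),(30,255,255)),('orange',(3,120,40),(13,255,255)),('blue',(105,120,40),(125,255,255))):
    m=cv2.inRange(h,lo,hi);m[:150]=0;m[290:]=0;m[:,:220]=0;m[:,350:]=0;k,l,s,c=cv2.connectedComponentsWithStats(m);print(nm,[(s[i].tolist(),c[i].round(1).tolist()) for i in range(1,k) if s[i,4]>15])
# numeric check of sinking: red brass in scene at free (s4,s6) and pressed (s5)
for n in('s4','s5','s6'):
    m=cv2.inRange(cv2.cvtColor(cv2.imread(f'pics/{n}.png'),cv2.COLOR_BGR2HSV),(14,90,40),(30,255,255));m[:262]=0;m[290:]=0;m[:,:255]=0;m[:,290:]=0
    y,x=np.nonzero(m);print(n,len(y),x.mean().round(1),y.min(),y.max())
# tip in w4/w6 via gray shank columns: print profile
g=cv2.imread('pics/w6.png')
for v in range(180,232,4): print(v,g[v,262:300:3].astype(int).mean(1).round().astype(int).tolist())
```

```text
[0.47312068 0.02022268 0.15632404] 0.021634229387410334 [ 0.217049   -0.08468853 -1.5094373 ]
tip pred [np.float64(0.47312067678271236), np.float64(0.02022268025963455), np.float64(0.06432403906632081)] (np.float64(286.3850077581405), np.float64(222.8656635939044)) [279.9 200.3]
blue pred [278.2 194.4]
brass [([262, 155, 13, 13, 110], [268.1, 160.7]), ([270, 182, 22, 22, 313], [280.8, 191.5])]
orange [([258, 231, 45, 59, 2374], [280.0, 261.8])]
blue [([246, 155, 70, 71, 2300], [280.4, 188.0])]
s4 73 272.2 271 280
s5 49 272.2 274 280
s6 70 272.0 271 280
180 [119, 117, 116, 117, 117, 109, 83, 79, 56, 58, 57, 81, 86]
184 [61, 87, 118, 115, 92, 72, 73, 74, 70, 67, 57, 59, 70]
188 [58, 56, 110, 114, 142, 85, 79, 79, 77, 75, 60, 59, 58]
192 [101, 52, 67, 146, 147, 84, 79, 79, 78, 79, 71, 67, 59]
196 [117, 65, 81, 154, 151, 82, 86, 80, 80, 81, 89, 84, 81]
200 [130, 120, 56, 132, 148, 81, 87, 87, 77, 75, 61, 53, 52]
204 [134, 134, 103, 71, 101, 84, 86, 88, 77, 52, 50, 71, 83]
208 [133, 133, 133, 57, 68, 85, 86, 87, 76, 83, 83, 82, 82]
212 [131, 132, 132, 120, 78, 85, 85, 85, 86, 82, 82, 84, 82]
216 [150, 130, 131, 131, 115, 84, 86, 86, 87, 81, 92, 102, 107]
220 [171, 134, 131, 129, 107, 85, 87, 84, 120, 108, 108, 105, 102]
224 [162, 162, 127, 139, 108, 86, 88, 85, 122, 176, 172, 171, 171]
228 [172, 171, 169, 171, 105, 87, 89, 85, 110, 173, 169, 172, 172]
```

Red is confirmed: its brass edge sank from row 271 to 274 and then sprang back. Blue is aligned within about 2 mm, so I press it.

Request:
carry_out:
  targets:
    - [1,0.8,0.1,-0.1,0]
    - [1,0.8,0,0,0]
    - [1,0.5,0,0,0]
    - [1,0.3,0,0,0]
    - [1,0.2,0,0,0]
    - [1,0.2,0,0,0]
    - [1,0.1,0,0,0]
    - [1,0,0,0,0]
    - [1,0,0,0,0]

```text
time: 13.9
tool_pos: [0.4724, 0.0217, 0.1283]
ee_rot: [2.876, 1.571, 2.452]
wrist_force: [-2.1, 0.1, 2.8]
width: 0.022
```

Run:
```python
from h import *
snap('scene','s7');
for i in range(3):
  o=robot.get_obs();print(o['tool_pos'],o['wrist_force'].round(2)); robot.snapshot('top')
for n in('s0','s4','s6','s7'):
    m=cv2.inRange(cv2.cvtColor(cv2.imread(f'pics/{n if n!="s0" else "scene0"}.png'),cv2.COLOR_BGR2HSV),(14,90,40),(30,255,255));m[:222]=0;m[245:]=0;m[:,:276]=0;m[:,298:]=0
    y,x=np.nonzero(m);print(n,len(y),x.mean().round(1),y.min(),y.max())
```

```text
[0.47240359 0.02164717 0.12824455] [-1.31 -0.73  1.92]
[0.47240957 0.02164303 0.12822315] [-1.73  0.06  1.79]
[0.47238844 0.0216746  0.12812654] [-2.14 -0.13  2.4 ]
s0 49 286.4 227 234
s4 49 286.3 227 234
s6 50 286.1 228 235
s7 35 286.1 230 235
```

Blue sank too: its edge moved from row 228 to 230 with about 3.5 N net. I lift and go over the stand.

Request:
carry_out:
  targets:
    - [1,-0.5,0,0,0]
    - [1,-1,0,0,0]
    - [1,-2,0,0,0]
    - [1,-2,0,0,0]
    - [1,-2,0,0,0]
    - [1,-2,0,0,0]
    - [1,-2,0,0,0]
    - [1,-1.4,0,0,0]
    - [1,-0.5,0,0,0]

```text
time: 15.0
tool_pos: [0.4736, 0.0216, 0.2642]
ee_rot: [0.373, 1.567, -0.052]
wrist_force: [-0.8, -0.0, -0.6]
width: 0.0219
```

Request:
carry_out:
  targets:
    - [1,0,-0.9,0.53,0]
    - [1,0,-1.8,1.07,0]
    - [1,0,-1.8,1.07,0]
    - [1,0,-1.8,1.07,0]
    - [1,0,-1.8,1.07,0]
    - [1,0,-1.8,1.07,0]
    - [1,0,-1.8,1.07,0]
    - [1,0,-1.8,1.07,0]
    - [1,0,-1.8,1.07,0]
    - [1,0,-1.8,1.07,0]
    - [1,0,-1.8,1.07,0]
    - [1,0,-1.8,1.07,0]
    - [1,0,-1,0.57,0]
    - [1,0,0,0,0]
    - [1,0,0,0,0]
    - [1,0,0,0,0]

```text
time: 16.6
tool_pos: [0.5005, -0.2283, 0.262]
ee_rot: [2.032, 1.57, 1.609]
wrist_force: [0.8, 0.2, -1.3]
width: 0.0216
```

Run:
```python
from h import *
snap('wrist','w8');snap('scene','s8');snap('top','t8');o=robot.get_obs();T=o['tool_pos'];print(T,o['width'],o['wrist_force'])
p=[T[0],T[1],T[2]-.092];print('tip pred',p,proj('s8',p),fproj('w8',p)); print('mouth pred',fproj('w8',[.5003,-.2292,.142]),'lower top',fproj('w8',[.5003,-.2292,.08]))
a=cv2.imread('pics/s8.png')[160:260,150:250];b=cv2.imread('pics/w8.png')[165:265,230:330]
cv2.imwrite('pics/c7.png',np.hstack([cv2.resize(a,(300,300),interpolation=2),cv2.resize(b,(500,500),interpolation=2)[:300]]) if 0 else np.hstack([cv2.resize(a,(350,350),interpolation=2),cv2.resize(b,(350,350),interpolation=2)]))
```

```text
[ 0.5006043  -0.22832529  0.26229663] 0.021803551350991875 [ 0.6251524  -0.03113662 -1.81051343]
tip pred [np.float64(0.500604301089162), np.float64(-0.22832528637856875), np.float64(0.17029663010067644)] (np.float64(195.8080601537867), np.float64(195.91937216426248)) [279.6 199.2]
mouth pred [278.7 192.4] lower top [278.8 180.5]
```

View pics/c7.png

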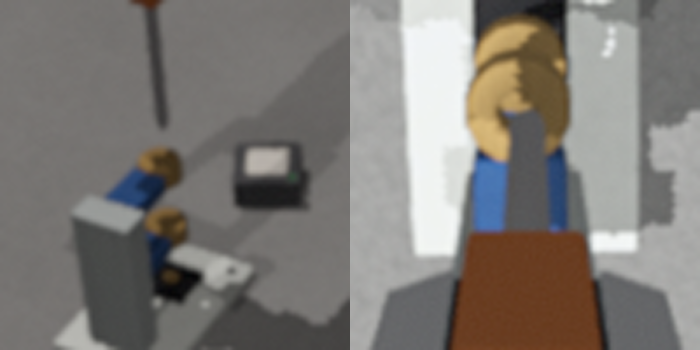

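The wrist crop shows the tip at about px (279.4,198), just over the upper bore, with the lower bushing showing above it. I'll fit the bushing's rim in numbers.

Run:
```python
from h import *
from scipy.optimize import least_squares
def mask(n):
    return cv2.inRange(cv2.cvtColor(cv2.imread(f'pics/{n}.png'),cv2.COLOR_BGR2HSV),(13,70,50),(30,255,255))
def fit(w):
    c=np.median(w,0)
    return least_squares(lambda c:np.hypot(*(w-c).T)-.017,c,loss='soft_l1',f_scale=.0005)
yv=np.array([.412,.911]);zv=np.array([.911,-.412])
m=mask('w8');m[:165]=0;m[220:]=0;m[:,:255]=0;m[:,300:]=0
pts=[]
for v in range(190,213):
    x=np.nonzero(m[v])[0]
    if len(x)>2: 
        print(v,x.min(),x.max(),end='; ');
        pts+=[(x.min()-.0,v),(x.max()+1.,v)]
w=np.array([onz('w8',u,v,.142,True)[:2] for u,v in pts])
f=fit(w);print('\nwrist',f.x.round(4),np.round(f.fun*1000,1))
print('tip from px',onz('w8',279.4,198.9,.170,True).round(4))
# top0 and t8
m=mask('top0');m[:205]=0;m[235:]=0;m[:,:340]=0;m[:,375:]=0
c,_=cv2.findContours(m,cv2.RETR_EXTERNAL,cv2.CHAIN_APPROX_NONE);c=max(c,key=cv2.contourArea)[:,0]
w=np.array([onz('top0',u+.0,v+.0,.142)[:2] for u,v in c]);f=fit(w);print('top',f.x.round(4),'rms',np.std(f.fun)*1000, w.min(0).round(4),w.max(0).round(4))
m=mask('s8');m[:195]=0;m[214:]=0;m[:,:180]=0;m[:,210:]=0
y,x=np.nonzero(m);print('scene u range',x.min(),x.max(),y.min(),y.max());
pr=np.array([proj('s8',[.5003+.017*np.cos(t),-.2292+.017*np.sin(t),z]) for z in(.142,.122) for t in np.arange(0,6.3,.1)]);print('pred range',pr.min(0),pr.max(0))
g=cv2.cvtColor(cv2.imread('pics/w8.png'),6)
for v in(197,199,201,205,210,216,222): print(v,g[v,268:292].tolist())
g=cv2.cvtColor(cv2.imread('pics/s8.png'),6)
for v in range(185,200,2): print(v,g[v,185:205].tolist())
```

```text
190 264 291; 191 264 291; 192 264 291; 193 264 291; 194 264 291; 195 264 291; 196 264 291; 197 264 291; 198 264 291; 199 264 291; 200 264 291; 201 264 291; 202 265 290; 203 265 290; 204 266 289; 205 266 289; 206 267 289; 207 267 288; 208 268 287; 209 270 275; 210 272 274; 
wrist [ 0.5029 -0.2312] [-0.9 -1.  -1.3 -1.3 -1.6 -1.6 -1.8 -1.8 -1.9 -2.  -2.  -2.  -1.9 -2.
 -1.8 -1.9 -1.6 -1.7 -1.4 -1.4 -1.  -1.1 -0.6 -0.7 -1.1 -1.2 -0.5 -0.6
 -0.8 -0.8 -0.1 -0.1 -0.1  0.6  0.7  0.7  0.9  0.8  0.7 -1.5  0.7 -0.2]
tip from px [ 0.5003 -0.2284  0.17  ]
top [ 0.4993 -0.227 ] rms 2.550309180461505 [ 0.4808 -0.2492] [ 0.5184 -0.2059]
scene u range 189 201 202 212
pred range [190.06004019 200.42036698] [203.1553649  213.76752542]
197 [161, 160, 151, 125, 89, 81, 96, 107, 110, 110, 102, 95, 89, 85, 84, 82, 84, 84, 83, 86, 84, 86, 86, 79]
199 [176, 172, 168, 155, 121, 84, 73, 79, 81, 84, 84, 86, 86, 86, 85, 86, 88, 85, 84, 86, 84, 84, 84, 82]
201 [184, 187, 185, 173, 150, 124, 101, 89, 84, 83, 85, 86, 86, 86, 86, 85, 86, 86, 84, 85, 85, 83, 81, 93]
205 [181, 182, 182, 183, 186, 186, 176, 139, 95, 82
[... 500 characters left out ...]
 115, 115, 115, 115, 117, 113, 101, 73, 59, 66, 90, 112, 117, 116, 117, 117, 117, 118]
189 [116, 115, 115, 115, 116, 116, 118, 116, 104, 79, 61, 61, 84, 108, 115, 117, 117, 118, 118, 118]
191 [117, 117, 117, 116, 117, 116, 116, 113, 104, 82, 63, 59, 78, 102, 115, 118, 118, 118, 117, 118]
193 [115, 117, 117, 117, 116, 117, 117, 117, 110, 92, 66, 59, 73, 99, 115, 119, 118, 118, 117, 117]
195 [116, 117, 116, 117, 116, 116, 116, 117, 117, 105, 80, 67, 80, 104, 116, 117, 118, 118, 118, 118]
197 [116, 115, 117, 117, 118, 118, 118, 118, 119, 116, 110, 104, 109, 115, 118, 117, 117, 118, 118, 117]
199 [118, 118, 119, 118, 117, 116, 116, 117, 119, 118, 118, 117, 117, 118, 118, 118, 118, 119, 118, 118]
```

The views agree on the axis near (0.502, −0.232) within about 2 mm. I step in closer (tip about 7 mm above the mouth) so that comparing the tip with the bore in the same image has little parallax.

Request:
carry_out:
  targets:
    - [1,1,-0.2,0.3,0]
    - [1,0.7,0,0,0]
    - [1,0.3,0,0,0]
    - [1,0,0,0,0]
    - [1,0,0,0,0]

```text
time: 17.25
tool_pos: [0.5024, -0.2321, 0.2418]
ee_rot: [2.722, 1.57, 2.298]
wrist_force: [0.2, 0.1, 0.1]
width: 0.0215
```

Run:
```python
from h import *
snap('wrist','w9');snap('scene','s9');o=robot.get_obs();T=o['tool_pos'];print(T,o['wrist_force'].round(2))
p=[T[0],T[1],T[2]-.092];print('tip pred',p,proj('s9',p),fproj('w9',p))
for q in ((.5022,-.2317),(.5003,-.2292)): print(q,fproj('w9',[*q,.142]),proj('s9',[*q,.142]))
b=cv2.imread('pics/w9.png');h=cv2.cvtColor(b,40);g=cv2.cvtColor(b,6)
for v in range(176,216): print(v,g[v,258:300].tolist())
```

```text
[ 0.50257829 -0.2322595   0.24233472] [-0.65  0.02 -0.83]
tip pred [np.float64(0.5025782856379439), np.float64(-0.2322595006999393), np.float64(0.15033471809266563)] (np.float64(194.8497325280353), np.float64(202.20893989944062)) [279.5 199.4]
(0.5022, -0.2317) [279.9 196.7] (np.float64(195.33086145182023), np.float64(204.56208822348307))
(0.5003, -0.2292) [281.3 194. ] (np.float64(196.3549573580478), np.float64(204.17105035956047))
176 [243, 243, 243, 243, 243, 244, 244, 229, 180, 93, 71, 107, 141, 166, 176, 178, 175, 173, 168, 166, 163, 163, 163, 156, 143, 117, 91, 86, 86, 84, 87, 87, 84, 77, 57, 46, 98, 157, 176, 176, 175, 175]
177 [243, 243, 243, 244, 243, 242, 240, 228, 183, 97, 90, 140, 167, 177, 180, 175, 172, 169, 166, 164, 161, 161, 153, 130, 107, 93, 87, 85, 87, 86, 88, 87, 86, 83, 68, 52, 98, 157, 176, 177, 174, 175]
178 [243, 243, 243, 242, 240, 234, 229, 218, 173, 101, 117, 161, 176, 178, 175, 172, 168, 166, 164, 160, 156, 150, 133, 103, 83, 83, 84, 85, 85, 85, 85, 86, 88, 85, 74, 55, 89, 154, 177, 178, 176, 175]
179 [243, 243, 243, 242, 238, 230, 223, 209, 161, 108, 141
[... 6399 characters left out ...]
 56, 65, 76, 85, 95, 97, 88, 86, 86, 86, 87, 85, 85, 85, 86, 86, 90, 96, 101, 95, 74, 57, 49, 51, 52, 92, 150, 173, 175, 174, 174]
213 [224, 221, 222, 221, 221, 221, 222, 219, 190, 126, 84, 84, 85, 88, 78, 82, 86, 86, 84, 86, 86, 87, 88, 87, 86, 85, 85, 85, 85, 84, 76, 64, 60, 61, 61, 58, 86, 137, 163, 171, 174, 174]
214 [224, 222, 222, 221, 221, 221, 223, 219, 191, 132, 102, 103, 103, 97, 81, 71, 78, 82, 85, 85, 85, 86, 87, 85, 87, 87, 87, 85, 80, 69, 67, 66, 66, 65, 66, 62, 77, 120, 146, 164, 173, 175]
215 [224, 222, 223, 222, 222, 222, 222, 212, 176, 126, 110, 113, 112, 98, 76, 68, 76, 84, 84, 86, 86, 87, 88, 85, 86, 85, 86, 84, 80, 69, 67, 66, 68, 68, 67, 64, 73, 107, 136, 154, 168, 173]
```

The upper rim is about (280,198.7) in the wrist image, at the expected 32 px width. The tip is about (279.8,199.3), so after correcting for its height it is off by about 1.2 mm along +tool z. I correct that and start inserting gently.

Request:
carry_out:
  targets:
    - [1,0.3,0,0.12,0]
    - [1,0.3,0,0,0]
    - [1,0.3,0,0,0]
    - [1,0.3,0,0,0]
    - [1,0.3,0,0,0]
    - [1,0,0,0,0]

```text
time: 17.95
tool_pos: [0.5033, -0.2325, 0.2262]
ee_rot: [2.941, 1.57, 2.517]
wrist_force: [-0.6, -0.4, -1.1]
width: 0.0218
```

```bash
cat > f.py <<'E'
from h import *
yv=np.array([.412,.911,0]);zv=np.array([.911,-.412,0]);F=[];Q=[]
for i in range(4):
    o=robot.get_obs();F.append(o['wrist_force']);Q.append(o['wrist_torque']);robot.snapshot('top')
F=np.mean(F,0);print(o['time'],o['tool_pos'].round(4),'tip z',round(o['tool_pos'][2]-.092,4),'Fy %.2f Fz %.2f up %.2f'%(F@yv,F@zv,F[2]),'torque',np.mean(Q,0).round(3),o['width'].round(4))
E
python3 f.py
```

```text
Traceback (most recent call last):
  File "f.py", line 5, in <module>
    F=np.mean(F,0);print(o['time'],o['tool_pos'].round(4),'tip z',round(o['tool_pos'][2]-.092,4),'Fy %.2f Fz %.2f up %.2f'%(F@yv,F@zv,F[2]),'torque',np.mean(Q,0).round(3),o['width'].round(4))
                                                                                                                                                                           ^^^^^^^^^^^^^^^^
AttributeError: 'float' object has no attribute 'round'
```

```bash
sed -i "s/o\['width'\].round(4)/o['width']/" f.py; python3 f.py
```

```text
18.3 [ 0.5036 -0.2327  0.2272] tip z 0.1352 Fy -0.01 Fz -0.29 up -0.90 torque [-0.019 -0.01  -0.023] 0.021687238613952914
```

Request:
carry_out:
  targets:
    - [1,0.3,0,0,0]
    - [1,0.3,0,0,0]
    - [1,0.3,0,0,0]
    - [1,0.3,0,0,0]
    - [1,0,0,0,0]

```text
time: 18.85
tool_pos: [0.5032, -0.2325, 0.2141]
ee_rot: [2.966, 1.569, 2.542]
wrist_force: [0.2, 0.8, -0.8]
width: 0.0214
```

```bash
python3 f.py
```

```text
19.0 [ 0.5036 -0.2327  0.215 ] tip z 0.123 Fy 0.24 Fz -0.19 up -1.12 torque [-0.014  0.013 -0.009] 0.021969066692072867
```

There is no contact force with the shank well inside the upper bore. I go on to just above the lower bushing.

Request:
carry_out:
  targets:
    - [1,0.5,0,0,0]
    - [1,0.6,0,0,0]
    - [1,0.6,0,0,0]
    - [1,0.6,0,0,0]
    - [1,0.6,0,0,0]
    - [1,0.5,0,0,0]
    - [1,0.3,0,0,0]
    - [1,0,0,0,0]

```text
time: 19.85
tool_pos: [0.5033, -0.2325, 0.1773]
ee_rot: [2.98, 1.57, 2.556]
wrist_force: [-0.1, 0.6, -1.5]
width: 0.0216
```

```bash
python3 f.py
```

```text
20.0 [ 0.5037 -0.2327  0.1783] tip z 0.0863 Fy 0.08 Fz -0.08 up -0.86 torque [ 0.012 -0.02  -0.001] 0.021919868151311802
```

Request:
carry_out:
  targets:
    - [1,0.3,0,0,0]
    - [1,0.3,0,0,0]
    - [1,0.3,0,0,0]
    - [1,0.3,0,0,0]
    - [1,0,0,0,0]

```text
time: 20.55
tool_pos: [0.5032, -0.2324, 0.1651]
ee_rot: [2.96, 1.569, 2.536]
wrist_force: [0.1, 0.3, -1.0]
width: 0.0219
```

```bash
python3 f.py
```

```text
20.7 [ 0.5036 -0.2327  0.166 ] tip z 0.074 Fy 0.02 Fz -0.09 up -0.98 torque [-0.014  0.003 -0.007] 0.021832170778788223
```

It slid freely into the lower bushing as well. Now down to tip z of about 0.040.

Request:
carry_out:
  targets:
    - [1,0.4,0,0,0]
    - [1,0.4,0,0,0]
    - [1,0.5,0,0,0]
    - [1,0.5,0,0,0]
    - [1,0.5,0,0,0]
    - [1,0.5,0,0,0]
    - [1,0.4,0,0,0]
    - [1,0.2,0,0,0]
    - [1,0,0,0,0]
    - [1,0,0,0,0]

```text
time: 21.75
tool_pos: [0.5037, -0.2327, 0.1321]
ee_rot: [0.165, 1.57, -0.259]
wrist_force: [-1.2, -0.5, -1.8]
width: 0.0221
```

```bash
python3 f.py
python3 - <<'E'
from h import *
snap('wrist','w10');snap('scene','s10')
T=robot.get_obs()['tool_pos']
for z in(.20+.0,.155,.142,.06,.04,.02): print(z,np.round(proj('s10',[T[0],T[1],z]),1))
a=cv2.imread('pics/s10.png')[170:270,150:250];b=cv2.imread('pics/w10.png')[140:290,205:355]
cv2.imwrite('pics/c8.png',np.hstack([cv2.resize(a,(500,500),interpolation=2)[:, :400],cv2.resize(b,(400,500),interpolation=2)]))
E
```

```text
21.9 [ 0.5037 -0.2328  0.1323] tip z 0.0403 Fy -0.36 Fz -0.22 up -1.16 torque [-0.017  0.021 -0.009] 0.022095519735381066
0.2 [193.1 187.5]
0.155 [194.5 201.1]
0.142 [194.9 204.9]
0.06 [197.3 227.7]
0.04 [197.8 233. ]
0.02 [198.4 238.2]
```

View pics/c8.png

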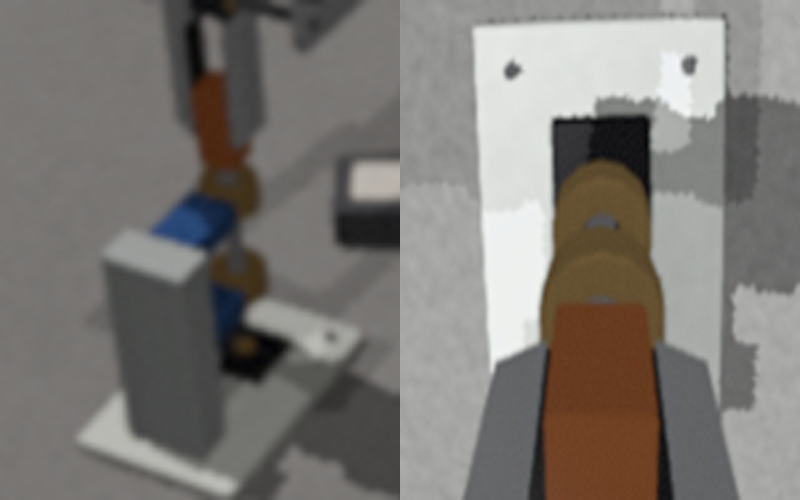

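The crop shows the rod through both bushings with the handle just above the upper one. I compare the pixels under the lower bushing with the empty-stand picture, then hand in.

Run:
```python
from h import *
g=[cv2.cvtColor(cv2.imread(f'pics/{n}.png'),6).astype(int) for n in('s8','s10')]
for v in range(224,242): print(v,g[0][v,190:206].tolist(),(g[1]-g[0])[v,190:206].tolist())
# handle bottom row in scene
h=cv2.cvtColor(cv2.imread('pics/s10.png'),40);m=cv2.inRange(h,(3,120,30),(12,255,255));y,x=np.nonzero(m[160:215,180:210]);print('orange rows',y.min()+160,y.max()+160)
```

```text
224 [69, 80, 93, 99, 96, 79, 57, 49, 53, 61, 77, 89, 84, 82, 97, 102] [-2, -17, -39, -47, -45, -26, -1, 7, 2, -9, -26, -38, -26, 2, 10, 14]
225 [66, 72, 82, 93, 94, 82, 60, 52, 55, 65, 78, 82, 72, 76, 94, 101] [1, -11, -30, -43, -43, -31, -6, 2, -3, -13, -26, -31, -17, 0, 4, 6]
226 [66, 66, 68, 76, 79, 71, 55, 50, 54, 59, 66, 63, 57, 70, 92, 101] [1, -6, -21, -31, -33, -22, -5, 2, -2, -6, -15, -13, -4, 2, 3, 2]
227 [67, 64, 59, 56, 52, 48, 44, 47, 51, 53, 53, 51, 54, 71, 93, 102] [1, -5, -16, -22, -16, -6, 1, -1, -1, -1, -2, -2, -1, 1, 1, 1]
228 [66, 62, 53, 41, 32, 30, 34, 39, 45, 49, 49, 51, 60, 79, 96, 101] [2, -2, -8, -11, -5, 1, 1, 1, -2, 1, 0, -1, 0, 2, 2, 2]
229 [66, 60, 47, 32, 24, 28, 32, 34, 37, 45, 56, 72, 90, 104, 109, 107] [2, 3, -1, -1, 2, 0, 0, 0, 2, -1, 0, 0, 1, 3, 1, 2]
230 [67, 62, 48, 32, 27, 29, 32, 31, 40, 63, 90, 114, 133, 138, 137, 131] [3, 1, 0, -1, 3, 1, -1, 0, -4, -5, -2, 2, 2, 4, 2, 1]
231 [67, 64, 50, 32, 30, 32, 30, 33, 61, 103, 133, 147, 154, 156, 155, 151] [2, 1, 3, 3, 1, -1, 2, -5, -17, -17, -8, 0, 3, 3, 2, 2]
232 [67, 66, 56, 38, 31, 31, 28, 44, 87, 1
[... 562 characters left out ...]
2, 1, 1, 0, -2, -1, 0, -1, -1, -1, -2, -1, 0, 1]
237 [68, 67, 59, 43, 26, 22, 28, 39, 44, 38, 28, 21, 19, 33, 46, 59] [2, 2, 3, 1, 1, 1, -3, -6, -8, -1, 0, -4, -2, -4, -3, 0]
238 [68, 68, 60, 43, 25, 21, 36, 51, 53, 50, 41, 23, 10, 7, 9, 13] [2, 1, 1, 0, 1, -1, -7, -12, -5, -2, -2, 0, -4, -2, -1, 4]
239 [68, 68, 62, 48, 25, 20, 36, 48, 50, 47, 41, 23, 12, 11, 11, 8] [2, 2, 1, 1, 2, -2, -7, -8, -1, 2, 0, 0, 0, -3, -7, 1]
240 [68, 68, 65, 52, 30, 21, 23, 34, 36, 38, 30, 16, 13, 13, 16, 20] [1, 1, 2, 2, 1, -5, -3, -5, 2, -1, -1, 3, -2, -2, -8, -8]
241 [69, 69, 67, 57, 29, 18, 18, 18, 19, 18, 15, 11, 14, 14, 20, 44] [-1, 1, 3, 1, 1, -7, -7, -2, -3, 1, -1, -3, -7, -4, -4, -10]
orange rows 184 203
```

The tip does show below the lower bushing, at about px (198,231–235). Both contact presses put the tip 92 mm below the reported tool height, so tip z is about 0.040 and the handle's bottom about 0.155. Handing in.

```bash
python3 -c "
from bench import robot
print(robot.get_obs()['wrist_force'].round(1)); print(robot.close_job())"
```

```text
[-0.1 -0.7 -1.4]
the job is handed in; nothing more can be done
None
```

I drew the smallest orange-handled rod from its rest, pressed the red and then the blue contact, and threaded the rod through both bushings. I handed in at about 22 s, still holding it upright.

**What the last checks showed**
- **Contacts:** red sank about 7 mm at about 3.7 N, and blue about 6 mm at about 3.5 N. The scene image showed each brass edge drop while pressed; I saw red spring back and did not check blue's return.
- **Threading:** there was no push-back in either bushing; the force stayed near the rod's own weight.
- **Final pose:** the tip is at about 0.040 m, midway between the lower bushing (0.060 m) and the module (0.020 m). The handle's underside is about 13 mm above the upper bushing, and the grip opening is still 22 mm.

**What went wrong or disagreed**
- **Fallen rods:** the two larger rods standing on the bench toppled during my first approach, and one now leans on the mug. My fingers passed about 6 cm above them and they fell across my path, so they probably fell by themselves, but I can't prove it. The mug did not appear to move, and I left the rods where they fell.
- **First grasp missed:** the real finger ends sit about 40 mm behind the reported tool point. I corrected for that and gripped on the second try.
- **Tip reading:** the last scene image puts the tip one or two pixels (roughly 5 mm) lower than my estimate. It is hard to tell from shadow there, and I relied on the height from the contact presses.

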